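Turn the grater plate round on its pins

TASK

The two-faced grater plate is on its wooden stand with the coarse face over the catch tray. Lift it off the two pins by its handle, flip it front to back so that the fine face (red half of the handle) is over the tray, and lower it all the way down onto the pins before you let go. Leave the milk jug and the spice jar on the turntable standing where they are.

Things in the scene. Friction and masses are not known exactly. Their poses are not given: they have to be found in the camera images.
- grater_grip (a point): Centre of the grater plate's handle block, 32x32x44 mm tall, sides along this x, y. x points out of the FINE face (small dots, red handle half), -x out of the COARSE (12 big black holes, black half); z up. Plate 5x130 mm, top edge 37 mm below here; foot 44x170x12 mm, underside 167 mm below; its holes on x=0: 22 mm at y=+-36, 16 mm at y=+-66. Loose, 0.25-0.5 kg. Starts home, its x opposite to the stand's x.
- stand: Fixed light wood stand, 190 (x) x 200 (y) mm; origin: centre of underside, z up. Catch tray, rims 18 mm high, on the +x side. Deck on the -x side, 18 mm high, has two tapered steel pins, 24 mm tall, at x=-55: fat at y=-36 (18 mm at root, 8 at tip), slim at y=+66 (12, 5). Plate home: foot flat on the deck, plate middle at x=-55, y=0, handle centre 185 mm above the work surface. Yaw within 0.6 rad of world.
- milk_jug: Bystander: small open stainless steel milk jug, 72 mm across, 90 mm tall, wire handle on its +y side; origin at the centre of its underside. Loose on the white turntable (280 mm across, top 30 mm above the work surface, knob lock in its middle up to 56 mm).
- spice_jar: Bystander: clear plastic spice jar, green twist cap, 44 mm across, 100 mm tall; origin at the centre of its underside. Loose on the turntable, where a blue salt pig and a wooden mortar with pestle stand too, none higher than 160 mm above the work surface.

How it is judged:
By the outcome, as a careful person would: the job done as asked, in the order asked, and still so for the second after the job is handed in, with the robot touching nothing.
It also fails if it takes over 37 s, if anything falls off the work surface, if the arm or the gripper's body presses on something with over 40 N, if the wrist force passes 120 N, or if a joint passes its speed limit or range.

ROBOT

A 6-joint arm with a two-finger parallel gripper is mounted at the origin on the work surface. World frame = base frame: x ahead of the robot, y to its left, z up, the work surface at z = 0. Lengths are in m, angles in rad, forces in N, time in s.
With the tool pointing down it reaches from about 0.375 to 0.975 m from the base axis. Payload 3.8 kg.
Tool frame: the origin (TCP) lies midway between the tips of the shut fingers; the grasp point (between the pads) lies 19 mm behind it; z points along the fingers, y is the line along which they close (so a half turn about z gives the same grasp; the last joint's range is limited). The gripper opens to 88 mm and grips with 3 to 60 N. Pads are 18 mm wide; open, the fingers measure 123 mm over their backs; the gripper's body (75 mm by 187 mm) begins 45 mm behind the grasp point.
Start: joints at [1.226, 0.264, 1.604, -0, 1.274, -0.037], TCP at [0.204, 0.643, 0.239] pointing down, gripper open.
Joint ranges: [-2.63, 2.63], [-0.94, 2.18], [0.31, 2.57], [-1.31, 4.45], [0, 2.66], [-2.55, 2.55]. Speed limits (rad/s): [2.57, 2.57, 3.14, 3.14, 3.14, 3.14].

INTERFACE

Orientations are given as a rotation vector (axis times angle).
In Python, from cell import manip, inverse_kinematics, cams, order gives the robot as it stands. Calls block until the motion is done:
- manip.move_pose(position, orientation): joint-space move of the TCP to a pose.
- manip.move_linear(position, rate=0.15, rot=None): straight line of the TCP; rot=None keeps the orientation; rate is the mean speed in m/s.
- manip.set_joints(angles): joint-space move.
- manip.set_gripper(opening, force=None): finger opening in m; force is the grip in N (None keeps the last); returns when the fingers have stopped.
- manip.dwell(seconds).
- inverse_kinematics(position, orientation): joint angles nearest the present ones, or None.
- manip.state(): the state.
- cams.capture(name): name is "side" or "top" or "wrist"; returns a dict with "image" (384x512x3 uint8, blue, green, red), "z_map" (384x512 float32, m along the optical axis (not along the pixel's ray), 0 where there is no reading), "intrinsics" (3x3 intrinsics, pixels), "position" and "orientation" of the camera in the world; the wrist camera has in their place "T_tool_cam" (4x4, takes a point from camera to tool coordinates, whose origin is the TCP and whose axes are the flange's). Camera axes: x right, y down, z forward; pixel columns grow to the right and rows downward; lengths in m; the calibration is good to about 2 mm. A picture is of the moment at which its call begins: read the wrist's pose just before it.
A pose or a line that the arm cannot do raises manip.IKError and nothing moves.
- order.close_job(): hands the job in; it is judged then, once.
The state is a dict: "clock": time; "joint_pos": joint angles; "joint_velocities": joint speeds; "tau": joint torques, N m; "tool_pos": TCP position; "tcp_rot": TCP orientation; "contact_force": force on the tool from outside, world axes, zero at the start; "moment": the same for the moment, N m; "gripper_width": finger opening in m; "grasp_force": force on a finger pad.
Only numpy, scipy, OpenCV 4.12 (cv2) and the standard library are available. Lean on these libraries where they do the work, as an engineer would, in place of code of your own. Each camera call takes 0.05 s, during which the arm holds its last target. There are 200 camera calls.

## Working session

There is one attempt and no reset: what is moved stays moved. The work goes in short steps, each a Python script; the robot and the scene stay as the last script left them, time stands still between calls to the robot, and variables do not carry over. Pictures are saved under pics/ and viewed, at most 10 in all, crops included, and the job is handed in when it is done.

```bash
mkdir -p pics; ls; python3 - <<'E'
from cell import manip,cams
import cv2,numpy as np
for n in ["side","top"]:
    c=cams.capture(n); cv2.imwrite(f"pics/{n}0.png",c["image"]); np.savez(f"{n}0.npz",**{k:np.array(v) for k,v in c.items()})
    print(n,c["position"],c["orientation"],c["intrinsics"])
s=manip.state();print(s["clock"],s["tool_pos"],s["tcp_rot"])
E
```

```text
pics
side [ 0.08383773 -0.44978784  0.49469651] [-1.97355163  0.80854003 -0.44539702] [[355.64575219   0.         254.24205084]
 [  0.         355.64575219 187.04385008]
 [  0.           0.           1.        ]]
top [0.40129426 0.01663018 0.94055352] [-2.16374909  2.10201808 -0.21851892] [[348.86518984   0.         260.2589895 ]
 [  0.         348.86518984 193.08314908]
 [  0.           0.           1.        ]]
0.1 [0.20427959 0.64267508 0.23751475] [-0.48150829 -3.10408313  0.00316148]
```

View pics/side0.png

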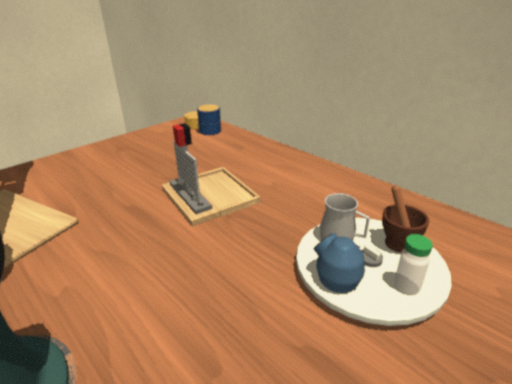

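View pics/top0.png

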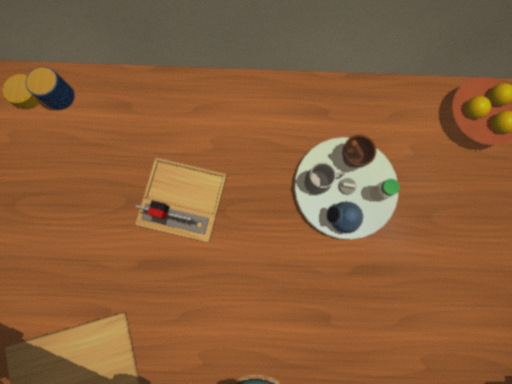

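The stand is at about (180,200) in the top view. The tray is on the far side (+x world), the black handle half faces the tray and the red half faces the robot. The turntable is well to the right. Next I measure the stand and the handle.

```bash
cat > h.py <<'E'
import numpy as np,cv2
from scipy.spatial.transform import Rotation as R
def ray(c,px,z,T=None):
    """pixels (N,2) -> points on plane height z"""
    px=np.atleast_2d(px).astype(float); K=c["intrinsics"]
    d=np.c_[(px-K[[0,1],[2,2]])/[K[0,0],K[1,1]],np.ones(len(px))]
    if T is None: o=np.array(c["position"]);M=R.from_rotvec(c["orientation"]).as_matrix() if np.size(c["orientation"])==3 else c["orientation"]
    else: o=T[:3,3];M=T[:3,:3]
    d=d@M.T; return o+d*((z-o[2])/d[:,2])[:,None]
def wristT(s,c):
    T=np.eye(4);T[:3,:3]=R.from_rotvec(s["tcp_rot"]).as_matrix();T[:3,3]=s["tool_pos"]; return T@np.array(c["T_tool_cam"])
def masks(im):
    h=cv2.cvtColor(im,cv2.COLOR_BGR2HSV); b,g,r=[im[...,i].astype(int) for i in range(3)]
    red=((r>110)&(g<60)&(b<70)).astype(np.uint8)
    wood=((h[...,0]>14)&(h[...,0]<28)&(h[...,2]>120)).astype(np.uint8)
    return red,wood,h
def big(m): 
    cs,_=cv2.findContours(m,cv2.RETR_EXTERNAL,cv2.CHAIN_APPROX_NONE); return max(cs,key=cv2.contourArea)[:,0]
E
python3 - <<'E'
from h import *
c=dict(np.load("top0.npz")); im=c["image"]
red,wood,h=masks(im)
w=np.zeros_like(wood); w[140:260,120:240]=cv2.morphologyEx(wood,cv2.MORPH_CLOSE,np.ones((5,5)))[140:260,120:240]
P=ray(c,big(w),0.018)[:,:2]
(r)=cv2.minAreaRect(P.astype(np.float32)); print(r, cv2.boxPoints(r))
rr=red.copy();rr[:140]=0;rr[260:]=0;rr[:,:120]=0;rr[:,240:]=0
q=big(rr); print("red top",q.mean(0),cv2.minAreaRect(ray(c,q,0.207)[:,:2].astype(np.float32)))
s=dict(np.load("side0.npz")); red2=masks(s["image"])[0]; q=big(red2); print(q.min(0),q.max(0)); print(ray(s,[[q[:,0].mean(),q[:,1].mean()]],.185))
E
```

```text
((0.5528281927108765, 0.2145131230354309), (0.21031802892684937, 0.19247058033943176), 78.15413665771484) [[0.4370554  0.13134879]
 [0.625427   0.0918385 ]
 [0.668601   0.29767746]
 [0.48022938 0.33718774]]
red top [155.08108108 212.40540541] ((0.49122172594070435, 0.2249748408794403), (0.03154212236404419, 0.016054667532444), 75.80345916748047)
[173 125] [185 146]
[[0.49408852 0.22717408 0.185     ]]
```

```bash
cat >> h.py <<'E'
def rot(th): 
    c,s=np.cos(th),np.sin(th); return R.from_matrix([[c,s,0],[s,-c,0],[0,0,-1]]).as_rotvec()
E
python3 - <<'E'
from h import *
from cell import *
for k in range(4):
    th=-0.207+k*np.pi/2
    print(k,th,[np.round(inverse_kinematics([.499,.2245,z],rot(th)),2) if inverse_kinematics([.499,.2245,z],rot(th)) is not None else None for z in (.166,.33)])
print(cams.capture("wrist")["T_tool_cam"])
E
```

```text
0 -0.207 [array([ 0.38,  0.08,  1.96, -0.  ,  1.1 ,  2.16]), array([ 0.38, -0.02,  1.76, -0.  ,  1.41,  2.16])]
1 1.3637963267948965 [array([ 0.38,  0.08,  1.96, -0.  ,  1.1 ,  0.58]), array([ 0.38, -0.02,  1.76, -0.  ,  1.41,  0.58])]
2 2.9345926535897933 [array([ 0.38,  0.08,  1.96, -0.  ,  1.1 , -0.99]), array([ 0.38, -0.02,  1.76, -0.  ,  1.41, -0.99])]
3 4.50538898038469 [None, None]
[[-8.73250392e-04 -9.53112909e-01 -3.02613647e-01  7.81023416e-02]
 [ 9.99998783e-01 -4.41012393e-04 -1.49667647e-03  6.65757182e-04]
 [ 1.29304529e-03 -3.02614585e-01  9.53112134e-01 -1.46445838e-01]
 [ 0.00000000e+00  0.00000000e+00  0.00000000e+00  1.00000000e+00]]
```

```bash
python3 - <<'E'
from h import *
from cell import *
manip.move_pose([.497,.2245,.33],rot(-0.207+np.pi))
s=manip.state();c=cams.capture("wrist");T=wristT(s,c)
cv2.imwrite("pics/w1.png",c["image"]);np.savez("w1.npz",T=T,**{k:np.array(v) for k,v in c.items()})
print(s["clock"],s["tool_pos"],s["contact_force"])
E
```

```text
2.0333 [0.49674629 0.22525171 0.32972736] [-0.32928064  0.40653016 -0.89692346]
```

View pics/w1.png

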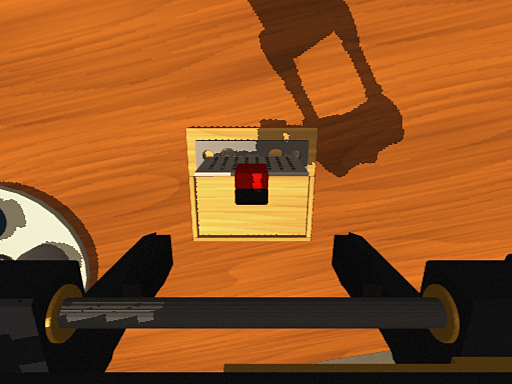

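The wrist view shows the handle at columns 235–268, with the red/black boundary at about row 190. The tray is below it in the image and the foot and holes are at about row 155. I cast these points to heights.

```bash
python3 - <<'E'
from h import *
d=dict(np.load("w1.npz"));T=d["T"];im=d["image"]
red,wood,h=masks(im); b,g,r=[im[...,i].astype(int) for i in range(3)]
rr=((r>2*g+20)&(r>2*b+20)&(r>70)).astype(np.uint8); m=np.zeros_like(rr);m[155:210,225:280]=rr[155:210,225:280]
# remove wood reds: saturation of orange has g~r/2 
q=big(m);print("red bbox",q.min(0),q.max(0))
bl=np.zeros_like(rr);bl[185:215,225:280]=(im.max(2)<45)[185:215,225:280]
k=big(bl);print("black bbox",k.min(0),k.max(0))
x0,x1=k[:,0].min(),k[:,0].max()+1;ymid=k[:,1].min();yb=k[:,1].max()+1
P=ray(d,[[x0,ymid],[x1,ymid],[x0,yb],[x1,yb]],.207,T);print(P.round(4))
c=P[:2].mean(0);print("handle c",c,"yaw y-dir",np.arctan2(*(P[0]-P[1])[[1,0]])-np.pi/2, "w",np.linalg.norm(P[0]-P[1]),"halfdepth",np.linalg.norm(P[0]-P[2]))
w=np.zeros_like(rr);w[115:250,180:325]=((r>150)&(g>0.66*r)&(b<.85*g))[115:250,180:325].astype(np.uint8)
w=cv2.morphologyEx(w,cv2.MORPH_OPEN,np.ones((3,3)))
pts=np.argwhere(w)[:,::-1];P=ray(d,pts,.018,T)[:,:2]
rc=cv2.minAreaRect(P.astype(np.float32));print(rc);bx=cv2.boxPoints(rc);print(bx)
e=min((bx[(i+1)%4]-bx[i] for i in range(4)),key=lambda v:-v[0]); yaw=np.arctan2(e[1],e[0]);print("yaw",yaw,"home",np.array(rc[0])-.055*np.array([np.cos(yaw),np.sin(yaw)]))
cv2.imwrite("pics/crop.png",cv2.resize(im[115:250,175:330],None,fx=5,fy=4,interpolation=0)[:600,:800])
E
```

```text
red bbox [235 164] [267 188]
black bbox [235 189] [267 204]
[[0.4962 0.2092 0.207 ]
 [0.5026 0.2397 0.207 ]
 [0.5119 0.2056 0.207 ]
 [0.5184 0.2367 0.207 ]]
handle c [0.49943413 0.22446822 0.207     ] yaw y-dir -3.348168804203078 w 0.031166236940064266 halfdepth 0.016049902212235314
((0.551998496055603, 0.21280112862586975), (0.19975648820400238, 0.18666164577007294), 78.17537689208984)
[[0.4401815  0.1341674 ]
 [0.62288207 0.09591731]
 [0.6638155  0.29143485]
 [0.48111492 0.32968494]]
yaw -0.20637861 home [0.49816563 0.22407155]
```

View pics/crop.png

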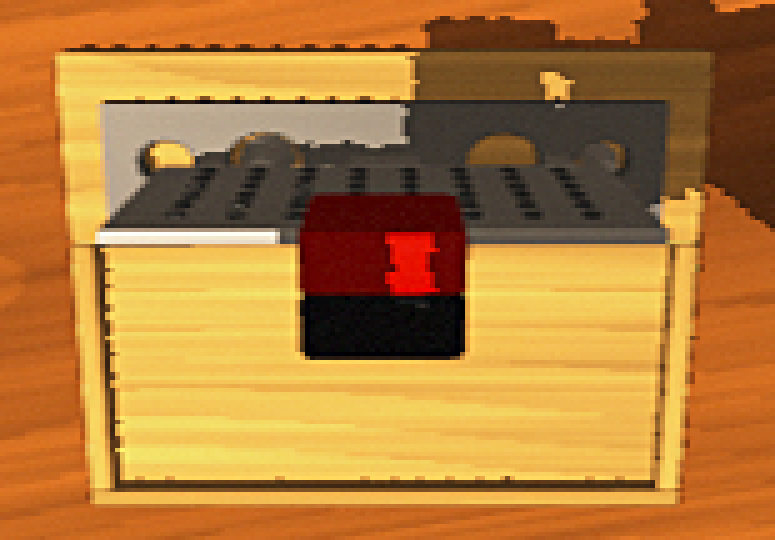

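The handle is at (0.499, 0.2245) in both views, with yaw -0.207. The measured widths match the sizes given, and both pins show through the foot's holes. Next I grasp and lift.

```bash
python3 - <<'E'
from h import *
from cell import *
def p(t):
    s=manip.state();print(t,round(s["clock"],2),np.round(s["tool_pos"],4),np.round(s["tcp_rot"],4),"F",np.round(s["contact_force"],1),"M",np.round(s["moment"],2),round(s["gripper_width"],4),round(s["grasp_force"],1));return s
r=rot(-0.2066+np.pi)
manip.move_linear([.4993,.2243,.215],.15,r);p("above")
manip.move_linear([.4993,.2243,.167],.08);p("down")
manip.set_gripper(.03,45);s=p("grip")
manip.move_linear([.4993,.2243,.20],.06);p("lift1")
manip.move_linear([.4993,.2243,.27],.12);s=p("lift2")
s=manip.state();c=cams.capture("wrist");T=wristT(s,c);cv2.imwrite("pics/w2.png",c["image"]);np.savez("w2.npz",T=T,**{k:np.array(v) for k,v in c.items()})
c=cams.capture("side");cv2.imwrite("pics/w2b.png",np.vstack([cv2.resize(c["image"][70:240,120:300],None,fx=2.2,fy=2.2)]))
E
```

```text
above 3.0 [0.4999 0.2247 0.216 ] [3.2350e-01 3.1235e+00 1.2000e-03] F [ 0.3  0.4 -0.4] M [ 0.04 -0.01 -0.04] 0.0883 0.0
down 3.75 [0.4994 0.2243 0.1669] [-3.2400e-01 -3.1247e+00  1.0000e-04] F [ 0.4  0.4 -0.3] M [-0.01  0.02  0.03] 0.088 0.0
grip 4.64 [0.4992 0.2241 0.1669] [-3.2390e-01 -3.1247e+00  7.0000e-04] F [-0.  -1.3  0.2] M [-0.06 -0.    0.  ] 0.0316 45.0
lift1 5.34 [0.4992 0.2243 0.2001] [3.2390e-01 3.1247e+00 1.0000e-04] F [ 0.1 -0.1 -4.5] M [ 0.03 -0.01 -0.01] 0.0318 45.0
lift2 6.08 [0.4988 0.2241 0.2692] [-3.2380e-01 -3.1237e+00  9.0000e-04] F [ 0.3  0.9 -4.2] M [-0.04 -0.   -0.01] 0.0315 45.0
```

View pics/w2.png

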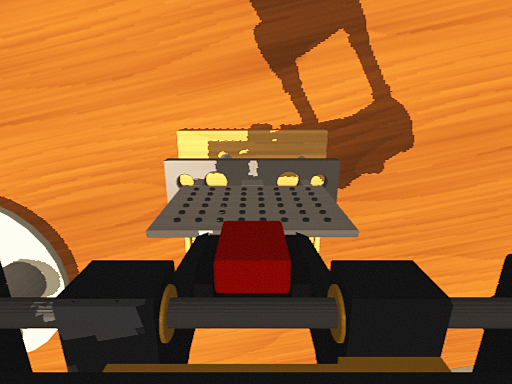

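View pics/w2b.png

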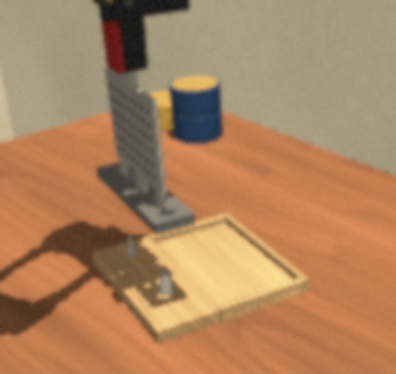

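The plate is lifted and hangs plumb (4.5 N), the coarse holes face the tray side, and both pins are bare in the side view. I flip it now and check the pins by rays.

```bash
python3 - <<'E'
from h import *
from cell import *
def p(t):
    s=manip.state();print(t,round(s["clock"],2),np.round(s["tool_pos"],4),"j6",round(s["joint_pos"][5],2),"F",np.round(s["contact_force"],1),"M",np.round(s["moment"],2),round(s["gripper_width"],4));return s
sd=dict(np.load("side0.npz"))
a=-0.2066;A=np.array([[np.cos(a),-np.sin(a)],[np.sin(a),np.cos(a)]])
H=np.array([.4992,.2243])
print("pins fat,slim meas",ray(sd,[[196.4,195],[179,178]],.042)[:,:2].round(4)); print("exp",H+A@[0,-.036],H+A@[0,.066])
th=a+np.pi
manip.move_pose([*H,.27],rot(a+np.pi/2));p("half")
manip.move_pose([*H,.27],rot(a));p("flipped")
manip.move_linear([*H,.235],.1);manip.dwell(.2);s=p("low")
c=cams.capture("wrist");T=wristT(s,c);cv2.imwrite("pics/w3.png",c["image"]);np.savez("w3.npz",T=T,**{k:np.array(v) for k,v in c.items()})
E
```

```text
pins fat,slim meas [[0.4916 0.1822]
 [0.5103 0.2853]]
exp [0.4918152  0.18906558] [0.5127388  0.28889645]
half 7.58 [0.4991 0.2242 0.2697] j6 0.58 F [ 0.1 -0.  -3.5] M [-0.08  0.06 -0.02] 0.0318
flipped 8.97 [0.4992 0.2243 0.27  ] j6 2.15 F [-0.5 -0.  -4.4] M [ 0.03  0.15 -0.01] 0.0315
low 9.68 [0.4998 0.2245 0.236 ] j6 2.15 F [ 0.1 -0.2 -3.8] M [0.02 0.14 0.06] 0.0315
```

View pics/w3.png

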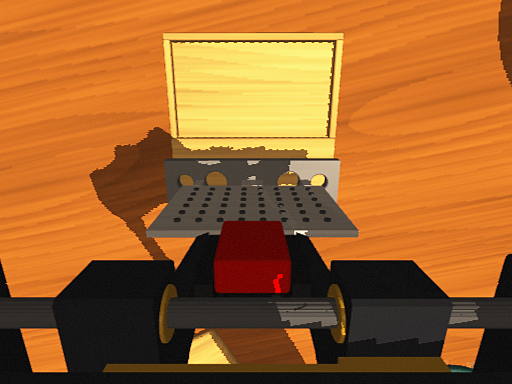

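The red half and fine dots now face the tray. The foot is level above the pins, so I lower it while watching the force.

```bash
python3 - <<'E'
from h import *
from cell import *
H=np.array([.4992,.2243])
manip.move_linear([*H,.197],.08)
for z in (.19,.184,.178,.173,.170,.168,.167):
    manip.move_linear([*H,z],.04); s=manip.state(); f=s["contact_force"]
    print(round(s["clock"],2),z,np.round(s["tool_pos"],4),"F",np.round(f,1),"M",np.round(s["moment"],2))
    if np.hypot(f[0],f[1])>12 or f[2]>12: print("stop");break
E
```

```text
10.68 0.19 [0.4991 0.2242 0.1898] F [-0.1  0.4 -3.1] M [0.01 0.16 0.03]
10.97 0.184 [0.4989 0.2242 0.1836] F [ 1.5 -0.8 -3.9] M [0.05 0.14 0.04]
11.28 0.178 [0.4988 0.2242 0.1775] F [ 0.6  0.5 -4. ] M [ 0.04  0.18 -0.03]
11.55 0.173 [0.4989 0.2242 0.1726] F [ 0.1  0.4 -3.8] M [-0.02  0.16 -0.01]
11.8 0.17 [0.499  0.2242 0.1697] F [-0.   0.2 -3.4] M [ 0.05  0.13 -0.04]
12.05 0.168 [0.4991 0.2242 0.1678] F [ 0.8  0.3 -3.8] M [-0.    0.2  -0.04]
12.3 0.167 [0.4992 0.2243 0.167 ] F [-0.2  0.  -4.2] M [-0.03  0.16  0.01]
```

It went on freely, but the weight still hangs on the gripper. I step down until the deck takes it.

```bash
python3 - <<'E'
from h import *
from cell import *
H=np.array([.4992,.2243])
for z in np.arange(.1665,.160,-.0005):
    manip.move_linear([*H,z],.02); manip.dwell(.05);s=manip.state(); f=s["contact_force"]
    print(round(s["clock"],2),round(z,4),np.round(s["tool_pos"],4),"F",np.round(f,1),"M",np.round(s["moment"],2))
    if abs(f[0])>12 or abs(f[1])>12 or f[2]>4: print("stop");break
c=cams.capture("side");cv2.imwrite("pics/s4.png",cv2.resize(c["image"][90:240,140:280],None,fx=4,fy=4,interpolation=cv2.INTER_CUBIC))
E
```

```text
12.6 0.1665 [0.4994 0.2244 0.1669] F [-0.5  0.5 -1.4] M [-0.15  0.31  0.02]
12.9 0.166 [0.4996 0.2244 0.1669] F [-2.6 -0.8  4.4] M [-0.3   0.59 -0.04]
stop
```

View pics/s4.png

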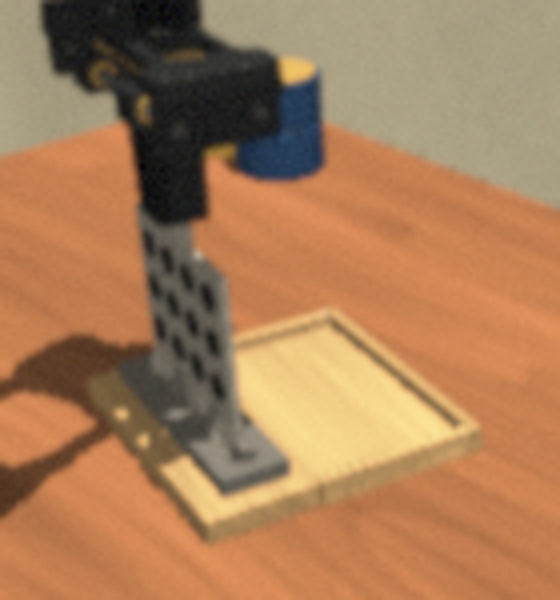

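The foot is flat on the deck at the same tool height as at the grasp (0.1669), the contact force turned positive, and the coarse face is toward the robot. I release and retreat.

```bash
python3 - <<'E'
from h import *
from cell import *
manip.set_gripper(.088)
H=manip.state()["tool_pos"]
manip.move_linear([H[0],H[1],.23],.08);manip.move_linear([H[0],H[1],.33],.15);manip.dwell(.3)
s=manip.state();print(s["clock"],np.round(s["contact_force"],1))
c=cams.capture("wrist");T=wristT(s,c);im=c["image"];a=im
b,g,r=[im[...,i].astype(int) for i in range(3)]
m=np.zeros(r.shape,np.uint8);m[150:215,215:290]=((r>2*g+20)&(r>2*b+20)&(r>70))[150:215,215:290]
q=big(m);print(q.min(0),q.max(0));print("boundary at .207 (x=0 line)",ray(c,[[q[:,0].mean(),q[:,1].max()+1]],.207,T))
d=cams.capture("side")["image"]
cv2.imwrite("pics/f.png",np.hstack([cv2.resize(im[110:260,180:330],(390,390)),cv2.resize(d[90:330,140:460],(400,390))]))
E
```

```text
15.95 [-1.5 -1.1 -0.1]
[235 161] [268 185]
boundary at .207 (x=0 line) [[0.49998683 0.22475216 0.207     ]]
```

View pics/f.png

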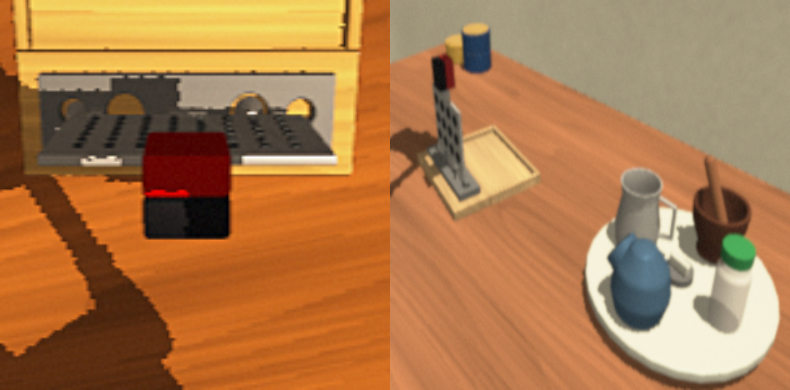

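The plate stands upright at home, 0.6 mm from its old spot. The red half is over the tray, the pins show in the foot's holes, and the jug and spice jar have not moved.

```bash
python3 -c "
from cell import order
print(order.close_job())"
```

```text
the job is handed in; nothing more can be done
None
```

The grater plate is flipped and seated fully on both pins with its fine face (red handle half) over the tray, the milk jug and spice jar are still in place, and the job was handed in at about 16 s.

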